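Load an empty take-up reel on the tape winder and check the tension unit

ROBOT

A 6-joint arm with a two-finger parallel gripper is mounted at the origin on the work surface. World frame = base frame: x ahead of the robot, y to its left, z up, the work surface at z = 0. Lengths are in m, angles in degrees, forces in N, time in s.
With the tool pointing down it reaches from about 0.25 to 0.725 m from the base axis. Payload 9.7 kg.
Tool frame: the origin (TCP) lies on the centre line of the jaws, within the pads' length; the fingertips stand tip_extent ahead of it and the grasp point (between the pads) lies 3 mm ahead of it (tip_extent is the distance from the TCP to the fingertips, in m); z points along the fingers, y is the line along which they close (so a half turn about z gives the same grasp; the last joint's range is limited). The gripper opens to 85 mm and grips with 20 to 120 N. Pads are 22 mm wide; open, the fingers measure 114 mm over their backs; the gripper's body (76 mm by 85 mm) begins 54 mm behind the grasp point. The pads swing forward as they close: fully open they stand 13 mm farther back than shut.
Start: joints at [69.328, 4.979, 10.078, 95.1, 0, 90], TCP at [0.194, 0.515, 0.253] pointing down, gripper open.
Joint ranges: [-179.16, 179.16], [-48.56, 103.87], [-65.8, 70.77], [-126.05, 130.52], [-82.76, 87.17], [-180, 180]. Speed limits (degrees/s): [127.2, 127.2, 147.25, 180, 180, 180].

INTERFACE

Orientations are given as [roll, pitch, yaw] about the fixed x, y, z axes, in that order (R = Rz(yaw) Ry(pitch) Rx(roll)).
In Python, from workcell import * gives the robot as it stands.
- The arm moves only by the tool servo_tool, never from a script. Its argument "rows" is a list of rows, each an object with "offset": the shift along the tool's x, y, z as a fraction of full scale, a list of three; "yaw": the turn about the tool's z as a fraction of full scale; "claw": the closure, from 0 (fully open) to 1 (shut). A call has 1 to 12 rows; each row is the pose to reach, as a shift and turn from the pose commanded when the call began, along the tool's axes at that moment, turning the shorter way round; what a row does not reach only later rows make up. Full scale, the value 1, is 0.1 m for a shift and pi rad for a turn. A row lasts 1/8 s, in which the tool goes at most 62.5 mm and 10.7 degrees, less where a joint would pass 70% of its speed; a pose out of reach is approached as far as the arm can. A call with a number of a shift or a turn outside -1 to 1 is refused whole. A call with a gripper value outside its range is refused whole. The fingers move at their own pace and stop on an object; "squeeze" is the grip in N (left out, the last holds). Time passes only in rows, so rows that repeat a pose let the fingers close. It gives the time, the measured TCP pose, the force, the opening and the grip force at its end, in the units of the state.
- get_obs(): the state, without advancing time (a new reading comes with each control period).
- camera(name): name is "side" or "top" or "wrist"; returns (picture, depth): 420x560x3 uint8, red, green, blue; 420x560 float32, m along the optical axis (not along the pixel's ray), 0 where there is no reading.
- camera_info(name): a dict with "fx", "fy", "cx", "cy" (pixels), "cam_to_world" (4x4, takes a point from camera to world coordinates); the wrist camera has in their place "hand_eye" (4x4, takes a point from camera to tool coordinates, whose origin is the TCP and whose axes are the flange's). Camera axes: x right, y up, looking along -z (the intrinsics and any distortion apply to the point x, -y, -z); pixel columns grow to the right and rows downward; lengths in m; the calibration is good to about 2 mm. A picture is of the moment at which its call begins: read the wrist's pose just before it. camera_info takes no time and is no camera call.
- job_done(): hands the job in; it is judged then, once.
The state is a dict: "time": time; "q": joint angles; "qd": joint speeds; "joint_efforts": joint torques, N m; "ee_pos": TCP position; "tcp_rot": TCP orientation; "wrist_force": force on the tool from outside, world axes, zero at the start; "torque": the same for the moment, N m; "opening": finger opening in m; "grasp_force": force on a finger pad.
Only numpy, scipy, OpenCV 4.12 (cv2) and the standard library are available. Lean on these libraries where they do the work, as an engineer would, in place of code of your own. Each camera call takes 0.05 s, during which the arm holds its last target. There are 200 camera calls.

TASK

Load the blue empty reel on the tape winder: swing the orange retainer clear, slide the reel along its rails onto the spindle until it hangs there up against the back plate, then swing the retainer back in front of it as far as it goes. Then check the tension unit: pull the red tab out until its pointer stands inside the green band, hold it there for a good second, and let it go back in. Leave the other things on the bench where they are.

Things in the scene. Friction and masses are not known exactly. Their poses are not given: they have to be found in the camera images.
- stand: Tape winder, fixed to the bench: aluminium base 160 x 320 x 6 mm, origin on the bench surface (local z is height). Upright white back plate, 130 mm wide, top at 130 mm, its face at local y = -130 mm, a blue motor box behind it. The reel is pushed in the local -y direction; the retainer's pivot is at local (72, -50, 22) mm.
- spindle_end (a point): Tapered free end of the level steel spindle, stand local (0, -64, 68) mm. The spindle is 18 mm thick and runs along local y from the back plate's face (y = -130) to here.
- rail_end (a point): Middle between the rails at their outer (+y) end, stand local (0, 130, 25) mm. Two level steel rails, 10 mm thick, tops 25 mm high, at local x = -33 and +33 mm, run from here to local y = -65 mm. They stop short of the back plate, so a reel pushed home leaves them and hangs on the spindle, 3 mm lower.
- home (a point): Where the reel's centre is once loaded: stand local (0, -100, 61) mm, its face against the back plate.
- reel: Empty blue plastic reel, white hub, about 0.16 kg, flanges 100 mm in diameter, 60 mm wide over the flange faces, through hole 32 mm in diameter. Origin at its centre; its axis is its own y. It starts standing on the rails on the +y side of the retainer, its centre 64 mm above the bench (top at 114 mm), its axis along the stand's y, its hole in line with the spindle.
- retainer_arm (a joint): Swing of the orange retainer (rad), -0.35 to 0.62; stays where it is put (about 1 N at its end moves it). The arm, 12 mm wide, 10 mm thick, swings in the stand's xz plane at local y = -50 mm. 0: upright, beside the reel's path. Positive leans to the stand's -x, across the path; 0.62 is the stop, fully across in front of a loaded reel's flange. The path is clear below 0.05.
- retainer_tip (a point): Centre of the retainer's round end, 22 mm in diameter, 12 mm thick along the stand's y, 80 mm from the pivot.
- gauge: Tension unit, fixed to the bench: grey base 240 (local x) x 100 (local y) x 20 mm, origin under its middle on the bench, with a blue spring housing 50 mm high at local x = 65 to 117 mm and a white scale along its +y side.
- slide (a joint): How far the sprung slide is pulled out (m) along the gauge's local -x, range 0 to 0.085. A spring draws it back to 0: about 2 N at rest, rising by 0.9 N per 10 mm.
- tab (a point): Middle of the slide's upright red tab: 14 mm thick along the gauge's x (the pull direction), 36 mm wide along y, from 26 to 74 mm above the bench; this point is 50 mm up, at gauge local (10, 0) mm when the slide is at 0. Behind the tab a flat strip, top 27 mm above the bench, leads into the housing; the gap between tab and housing is 48 mm at rest.
- pointer (a point): The thin red pointer on the slide, over the scale; it has the same gauge x as the tab's middle.
- band_slide (a joint): Setting of the green band (m): the pointer is in the middle of the band when joint slide equals this value. It is set already and does not move by itself.
- band (a point): Middle of the green band on the scale, 10 mm long along the gauge's x.
- bottle: Bystander: white bottle with red cap, 56 mm in diameter, 150 mm high, origin under it.
- jar: Bystander: amber glass jar, 64 mm in diameter, 80 mm high, origin under it.
- screwdriver: Bystander: yellow screwdriver lying on the bench.
- spare_reel: Bystander: black reel lying flat, 100 mm in diameter, 60 mm high, origin under it. Not to be used.
- cup: Bystander: steel cup, 76 mm in diameter, 85 mm high, origin under it.
- bin: Bystander: blue open parts bin fixed to the bench, 160 x 110 x 60 mm, origin under it. The bin and the tension unit stand on either side of the winder, and may have changed places.
Not all that is in view belongs to the job. Leave any purple look-alike of the reel alone.

How it is judged (in metres and radians):
On the way, in this order (a step that is already met when the one before it is completed fails the run):
1. the retainer is swung clear of the reel's path (value of joint retainer_arm below 0.05 rad), for 0.1 s.
2. the reel is on the spindle, up against the back plate (y of reel in the frame of stand below -0.092 m and x of reel in the frame of stand between -0.01 and 0.01 m and angle between the y axis of reel and the y axis of stand, either way round below 0.12 rad), for 0.2 s.
3. the retainer is swung back in front of the reel (value of joint retainer_arm above 0.52 rad), for 0.2 s.
4. the tab is held with its pointer inside the green band (x of pointer in the frame of band between -0.005 and 0.005 m), for 0.8 s.
At the end, for the whole second after the job is handed in: The reel hangs at rest on the spindle within 10 mm of the back plate (centre within 10 mm sideways and 7 mm in height of its home place, axes within 0.12 rad), the retainer is across it (joint above 0.52), and the tension slide is back in (below 6 mm) (y of reel in the frame of stand below -0.09 m and x of reel in the frame of stand between -0.01 and 0.01 m and z of reel in the frame of stand between 0.054 and 0.068 m and angle between the y axis of reel and the y axis of stand, either way round below 0.12 rad and linear speed of reel below 0.03 m/s and value of joint retainer_arm above 0.52 rad and value of joint slide below 0.006 m); the robot touches nothing.
It fails at once if the reel falls off the winder (height (world z) of reel below 0.045 m).
It fails at once if a bystander is moved more than 30 mm (distance of any of bottle, jar, screwdriver, spare_reel, cup from where it was at the start of the episode above 0.03 m).
It also fails if it takes over 72 s, if anything falls off the work surface, if the arm or the gripper's body presses on something with over 40 N, if the wrist force passes 120 N, or if a joint passes its speed limit or range.

## Working session

There is one attempt and no reset: what is moved stays moved. The work goes in short steps, Python scripts to look and compute and a tool call to move; the robot and the scene stay as the last step left them, time stands still between calls to the robot, and variables do not carry over. Pictures are saved under pics/ and viewed, at most 14 in all, crops included, and the job is handed in when it is done.

Besides the shell and the picture viewer there is one more tool, called after "Emit:" by a JSON object that holds its "method" and its "body", one argument or row to a line. servo_tool: Moves the arm, as the interface text tells. Its arguments: {"type":"object","properties":{"rows":{"type":"array"},"squeeze":{"type":"number"}},"required":["rows"]}

```bash
mkdir -p pics; cat > h.py <<'E'
from workcell import *
import numpy as np, cv2
def snap(n,f):
    p,d=camera(n); cv2.imwrite('pics/%s.png'%f,p[:,:,::-1]); np.save('pics/%s.npy'%f,d); return p,d
def w(n,f,u,v,z=None):
    i=camera_info(n); d=np.load('pics/%s.npy'%f)
    T=np.array(i['cam_to_world']); r=np.array([(u-i['cx'])/i['fx'],-(v-i['cy'])/i['fy'],-1])
    if z is None:
        D=np.median(d[int(v)-1:int(v)+2,int(u)-1:int(u)+2]); 
    else: D=(z-T[2,3])/(T[:3,:3]@r)[2]
    return (T[:3,:3]@(r*D)+T[:3,3]).round(4)
E
python3 - <<'E'
from h import *
o=get_obs();print(o)
snap('top','t0');snap('side','s0')
print(camera_info('top'),camera_info('side'))
E
```

```text
{'time': 0.0, 'q': array([ 6.93282716e+01,  5.01321337e+00,  1.00329150e+01,  9.50998819e+01,
       -8.73523552e-04,  9.00005389e+01]), 'qd': array([ 0.00185231,  0.08249581, -0.08243796, -0.09115703,  0.08775408,
       -0.04118618]), 'joint_efforts': array([ 7.03304922e-04, -5.20393109e+01,  4.64798176e+01,  1.66295929e-02,
       -1.93119155e-05,  9.09514682e-06]), 'ee_pos': array([0.19408767, 0.51439425, 0.25254899]), 'tcp_rot': array([-1.79919820e+02,  8.74276836e-04,  1.59327734e+02]), 'wrist_force': array([-0.33955001, -0.36501934, -0.3995768 ]), 'torque': array([-0.03030271,  0.00547648,  0.00456316]), 'grasp_force': 0.0, 'opening': 0.08559611078534742}
{'fx': 520.5628817241835, 'fy': 520.5628817241835, 'cx': 281.18742741899655, 'cy': 217.72831361468235, 'cam_to_world': array([[ 0.01308181,  0.9920604 , -0.12508007,  0.34839721],
       [-0.9998473 ,  0.01152872, -0.01313266,  0.05396153],
       [-0.01158638,  0.12523277,  0.99205973,  1.63529528],
       [ 0.        ,  0.        ,  0.        ,  1.        ]])} {'fx': 437.84358599249174, 'fy': 437.84358599249174, 'cx': 283.9687417309804, 'cy': 217.31270892405195, 'cam_to_world': array([[-0.97771594,  0.14306487, -0.15363585,  0.34579243],
       [-0.20987336, -0.68343624,  0.69919102,  1.06582705],
       [-0.00497064,  0.71585428,  0.69823201,  1.08981897],
       [ 0.        ,  0.        ,  0.        ,  1.        ]])}
```

View pics/t0.png

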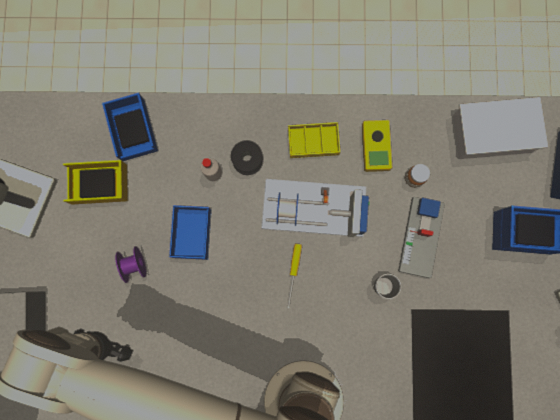

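View pics/s0.png

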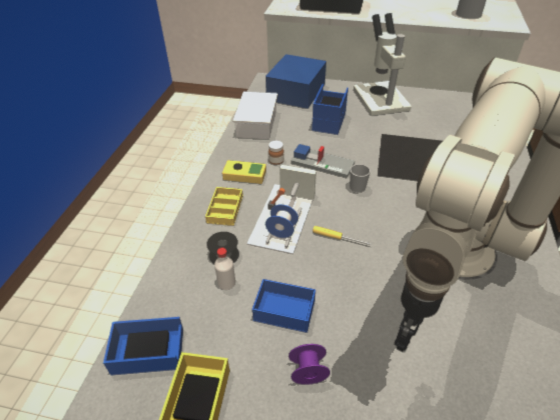

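The top view shows the winder at about (315,208) with its back plate at u≈357. The tension unit is at (422,237), the bin at (190,232) and a purple decoy at (130,264). I'll enlarge it.

```bash
python3 - <<'E'
import cv2
p=cv2.imread('pics/t0.png')
cv2.imwrite('pics/c0.png',cv2.resize(p[165:290,255:450],None,fx=4,fy=4,interpolation=cv2.INTER_CUBIC))
E
```

```text
(no output)
```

View pics/c0.png

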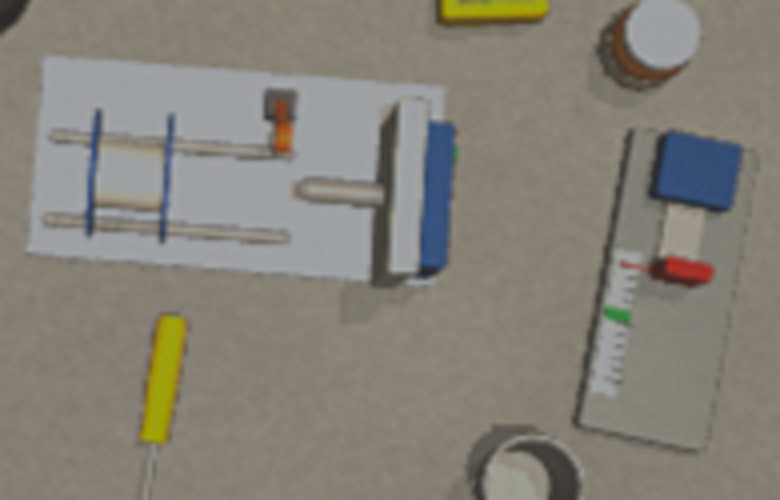

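```bash
cat >> h.py <<'E'
def cw(a,b,z): return w('top','t0',a/4+255-.375,b/4+165-.375,z)
E
python3 - <<'E'
from h import *
print('stand',*[cw(a,b,.006) for a,b in [(45,57),(443,87),(28,252),(433,283)]])
print('gauge',*[cw(a,b,.02) for a,b in [(630,130),(757,150),(577,425),(705,450)]])
print('plate top',*[cw(a,b,.13) for a,b in [(402,98),(388,271),(431,98),(420,272)]])
print('spin',cw(297,189,.077),cw(380,195,.077))
print('rails',*[cw(a,b,.025) for a,b in [(52,134),(290,155),(45,218),(288,238)]])
print('flangetops',*[cw(a,b,.114) for a,b in [(94,173),(168,178)]])
print('ret',cw(284,138,.1),w('top','t0',284/4+254.6,138/4+164.6), w('top','t0',281/4+254.6,105/4+164.6))
print('tab',cw(688,270,.074),'pointer',cw(635,267,.03),'band',cw(618,314,.022))
print('scale',cw(627,255,.021),cw(605,390,.021),'screw',cw(170,320,.03))
print('cup',cw(530,470,.085),'jar',cw(665,30,.08))
E
```

```text
stand [0.678  0.1259 0.006 ] [ 0.6572 -0.1903  0.006 ] [0.5217 0.1367 0.006 ] [ 0.501  -0.1814  0.006 ]
gauge [ 0.6219 -0.3342  0.02  ] [ 0.6072 -0.4329  0.02  ] [ 0.3913 -0.2893  0.02  ] [ 0.3734 -0.3871  0.02  ]
plate top [ 0.6252 -0.1417  0.13  ] [ 0.4978 -0.1309  0.13  ] [ 0.6254 -0.1629  0.13  ] [ 0.4973 -0.1541  0.13  ]
spin [ 0.5643 -0.0691  0.077 ] [ 0.5605 -0.1316  0.077 ]
rails [0.6128 0.1186 0.025 ] [ 0.5983 -0.0677  0.025 ] [0.5465 0.123  0.025 ] [ 0.533  -0.0663  0.025 ]
flangetops [0.5694 0.0835 0.114 ] [0.5663 0.0289 0.114 ]
ret [ 0.5994 -0.0576  0.1   ] [ 0.5994 -0.0574  0.1008] [ 0.6369 -0.0601  0.031 ]
tab [ 0.5068 -0.3627  0.074 ] pointer [ 0.5131 -0.3337  0.03  ] band [ 0.4772 -0.3218  0.022 ]
scale [ 0.5233 -0.3298  0.021 ] [ 0.4184 -0.311   0.021 ] screw [0.4677 0.0249 0.03  ]
cup [ 0.3561 -0.2404  0.085 ] jar [ 0.6889 -0.3477  0.08  ]
```

```bash
python3 - <<'E'
import workcell; print([n for n in dir(workcell) if n[0]!='_'])
from h import *
print(camera_info('wrist'))
i=camera_info('top');print([k for k in i])
# depth-based reel/stand fit: cloud above winder
d=np.load('pics/t0.npy');v,u=np.mgrid[0:420,0:560]
T=np.array(i['cam_to_world']);P=np.stack([(u-i['cx'])/i['fx']*d,-(v-i['cy'])/i['fy']*d,-d],-1)@T[:3,:3].T+T[:3,3]
m=(P[...,0]>.45)&(P[...,0]<.68)&(P[...,1]>-.22)&(P[...,1]<.15)
for lo,hi in[(.1,.125),(.125,.14),(.07,.095)]:
    Q=P[m&(P[...,2]>lo)&(P[...,2]<hi)]; print(lo,len(Q),Q.min(0).round(3),Q.max(0).round(3),Q.mean(0).round(3))
Q=P[m&(P[...,2]>.105)&(P[...,2]<.12)&(P[...,1]>.0)];print(Q.round(3))
E
```

```text
['PlanningError', 'camera', 'camera_info', 'get_obs', 'job_done', 'tip_extent']
{'fx': 362.11144956140777, 'fy': 362.11144956140777, 'cx': 281.5634279456935, 'cy': 203.84256770121826, 'hand_eye': array([[-9.23099845e-04,  9.48575236e-01,  3.16550421e-01,
         8.09567797e-02],
       [ 9.99999557e-01,  9.33563777e-04,  1.18603399e-04,
         9.73241598e-04],
       [-1.83015760e-04,  3.16550390e-01, -9.48575678e-01,
        -1.21031918e-01],
       [ 0.00000000e+00,  0.00000000e+00,  0.00000000e+00,
         1.00000000e+00]])}
['fx', 'fy', 'cx', 'cy', 'cam_to_world']
0.1 197 [ 0.497 -0.172  0.1  ] [0.628 0.087 0.125] [ 0.566 -0.082  0.114]
0.125 251 [ 0.496 -0.159  0.125] [ 0.626 -0.132  0.138] [ 0.56  -0.146  0.129]
0.07 615 [ 0.497 -0.19   0.07 ] [0.623 0.087 0.095] [ 0.567 -0.049  0.084]
[[0.6   0.081 0.106]
 [0.601 0.028 0.107]
 [0.598 0.028 0.106]
 [0.594 0.081 0.111]
 [0.591 0.084 0.108]
 [0.591 0.028 0.109]
 [0.587 0.084 0.115]
 [0.588 0.028 0.11 ]
 [0.584 0.084 0.113]
 [0.585 0.028 0.111]
 [0.581 0.084 0.116]
 [0.583 0.028 0.108]
 [0.579 0.084 0.109]
 [0.578 0.028 0.116]
 [0.576 0.028 0.11 ]
 [0.572 0.084 0.111]
 [0.574 0.028 0.108]
 [0.57  0.087 0.106]
 [0.569 0.084 0.114]
 [0.571 0.031 0.107]
 [0.57  0.028 0.112]
 [0.567 0.087 0.107]
 [0.567 0.084 0.111]
 [0.567 0.031 0.109]
 [0.566 0.028 0.118]
 [0.563 0.087 0.111]
 [0.563 0.084 0.113]
 [0.564 0.031 0.114]
 [0.564 0.028 0.111]
 [0.561 0.087 0.11 ]
 [0.561 0.031 0.11 ]
 [0.562 0.028 0.106]
 [0.558 0.087 0.11 ]
 [0.558 0.084 0.109]
 [0.559 0.031 0.105]
 [0.555 0.084 0.106]
 [0.556 0.031 0.107]
 [0.552 0.087 0.109]
 [0.553 0.03  0.105]
 [0.55  0.03  0.105]]
```

Emit:
{"method": "servo_tool", "body": {
  "rows": [
    {"offset": [-0.5, -0.32, 0], "yaw": 0.06, "claw": 0},
    {"offset": [-1, -0.65, 0], "yaw": 0.12, "claw": 0},
    {"offset": [-1, -0.65, 0], "yaw": 0.18, "claw": 0},
    {"offset": [-1, -0.65, 0], "yaw": 0.24, "claw": 0},
    {"offset": [-1, -0.65, 0], "yaw": 0.3, "claw": 0},
    {"offset": [-1, -0.65, 0], "yaw": 0.36, "claw": 0},
    {"offset": [-1, -0.65, 0], "yaw": 0.407, "claw": 0},
    {"offset": [-1, -0.65, 0], "yaw": 0.407, "claw": 0}
  ]
}}

```text
time: 1.1
ee_pos: [0.2647, 0.4184, 0.253]
tcp_rot: [-180.0, 0.0, 86.1]
wrist_force: [-0.9, -0.1, 1.3]
opening: 0.0858
grasp_force: 0.0
```

Emit:
{"method": "servo_tool", "body": {
  "rows": [
    {"offset": [-0.5, 0.42, 0], "yaw": 0, "claw": 0},
    {"offset": [-1, 0.84, 0], "yaw": 0, "claw": 0},
    {"offset": [-1, 0.84, 0], "yaw": 0, "claw": 0}
  ]
}}

```text
time: 1.48
ee_pos: [0.3433, 0.3104, 0.2533]
tcp_rot: [180.0, 0.0, 86.0]
wrist_force: [-0.4, 0.4, -0.8]
opening: 0.0853
grasp_force: 0.0
```

Emit:
{"method": "servo_tool", "body": {
  "rows": [
    {"offset": [-0.5, 0.42, 0], "yaw": 0, "claw": 0.5},
    {"offset": [-1, 0.84, 0], "yaw": 0, "claw": 1},
    {"offset": [-1, 0.84, 0], "yaw": 0, "claw": 1}
  ]
}}

```text
time: 1.85
ee_pos: [0.42, 0.2053, 0.253]
tcp_rot: [-180.0, 0.0, 86.0]
wrist_force: [-1.3, -0.3, -0.0]
opening: 0.0322
grasp_force: 0.0
```

Emit:
{"method": "servo_tool", "body": {
  "rows": [
    {"offset": [-0.5, 0.42, 0], "yaw": 0, "claw": 1},
    {"offset": [-1, 0.84, 0], "yaw": 0, "claw": 1},
    {"offset": [-1, 0.84, 0], "yaw": 0, "claw": 1},
    {"offset": [-1, 0.84, 0], "yaw": 0, "claw": 1}
  ]
}}

```text
time: 2.35
ee_pos: [0.4954, 0.1027, 0.253]
tcp_rot: [-180.0, -0.0, 86.1]
wrist_force: [-0.6, 0.4, 0.2]
opening: 0.0004
grasp_force: 0.0
```

Now look with the wrist camera and top.

```bash
cat >> h.py <<'E'
from scipy.spatial.transform import Rotation as Ro
def wt(f,u,v,z=None):
    o=np.load('pics/%s_p.npy'%f); i=camera_info('wrist'); d=np.load('pics/%s.npy'%f)
    A=np.eye(4);A[:3,:3]=Ro.from_euler('xyz',o[3:],degrees=True).as_matrix();A[:3,3]=o[:3]
    T=A@np.array(i['hand_eye']); r=np.array([(u-i['cx'])/i['fx'],-(v-i['cy'])/i['fy'],-1])
    D=np.median(d[int(v)-1:int(v)+2,int(u)-1:int(u)+2]) if z is None else (z-T[2,3])/(T[:3,:3]@r)[2]
    return (T[:3,:3]@(r*D)+T[:3,3]).round(4)
def wsnap(f):
    o=get_obs(); np.save('pics/%s_p.npy'%f,np.r_[o['ee_pos'],o['tcp_rot']]); snap('wrist',f)
def go(x,y,z):
    o=get_obs(); R=Ro.from_euler('xyz',o['tcp_rot'],degrees=True).as_matrix()
    return ((np.array([x,y,z])-o['ee_pos'])@R*10).round(3)
E
python3 - <<'E'
from h import *
print(tip_extent if not callable(tip_extent) else tip_extent())
wsnap('w1'); print(camera_info('wrist').keys())
E
```

```text
0.022
dict_keys(['fx', 'fy', 'cx', 'cy', 'hand_eye'])
```

View pics/w1.png

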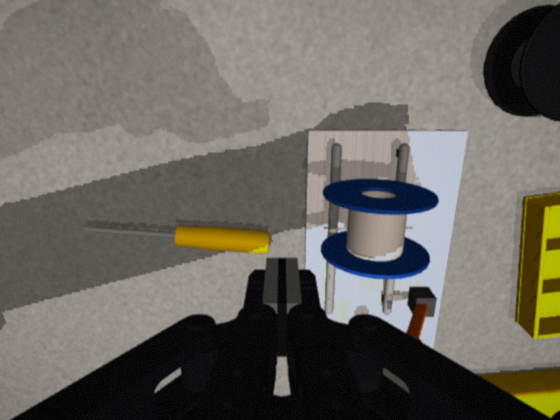

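The wrist view shows the reel standing on the rails at about (378,225). The rail ends are at (337,148) and (403,148), the inner ends at (330,310) and (388,310), and the retainer pivot block at (421,300).

```bash
python3 - <<'E'
from h import *
print([wt('w1',u,v,.025) for u,v in[(337,146),(403,146),(330,311),(388,311)]])
print('stand corners',[wt('w1',u,v,.006) for u,v in[(308,131),(466,131)]])
print('flange far edges',[wt('w1',u,v,.064) for u,v in[(323,195),(438,200),(321,252),(430,258)]])
print('pivot',wt('w1',421,296,.03), wt('w1',421,296))
E
```

```text
[array([0.5509, 0.1237, 0.025 ]), array([0.6144, 0.1193, 0.025 ]), array([ 0.5393, -0.062 ,  0.025 ]), array([ 0.6045, -0.0665,  0.025 ])]
stand corners [array([0.5249, 0.1375, 0.006 ]), array([0.6831, 0.1266, 0.006 ])]
flange far edges [array([0.532 , 0.0874, 0.064 ]), array([0.635 , 0.0756, 0.064 ]), array([0.5283, 0.0313, 0.064 ]), array([0.6314, 0.0179, 0.064 ])]
pivot [ 0.6386 -0.0461  0.03  ] [ 0.6395 -0.0475  0.0278]
```

Emit:
{"method": "servo_tool", "body": {
  "rows": [
    {"offset": [-0.5, 0.42, 0], "yaw": 0, "claw": 1},
    {"offset": [-1, 0.85, 0.2], "yaw": 0, "claw": 1},
    {"offset": [-1, 0.85, 0.4], "yaw": 0, "claw": 1},
    {"offset": [-1, 0.85, 0.45], "yaw": 0, "claw": 1},
    {"offset": [-1, 0.85, 0.45], "yaw": 0, "claw": 1}
  ]
}}

```text
time: 3.02
ee_pos: [0.573, -0.002, 0.2088]
tcp_rot: [-180.0, -0.0, 86.2]
wrist_force: [0.5, -0.2, 0.3]
opening: -0.0001
grasp_force: 0.0
```

Emit:
{"method": "servo_tool", "body": {
  "rows": [
    {"offset": [-0.49, 0, 0], "yaw": 0, "claw": 1},
    {"offset": [-0.49, 0, 0.2], "yaw": 0, "claw": 1},
    {"offset": [-0.49, 0, 0.4], "yaw": 0, "claw": 1},
    {"offset": [-0.49, 0, 0.4], "yaw": 0, "claw": 1}
  ]
}}

```text
time: 3.52
ee_pos: [0.5696, -0.0514, 0.1684]
tcp_rot: [-180.0, -0.0, 86.2]
wrist_force: [-0.8, 0.6, 0.5]
opening: -0.0
grasp_force: 0.0
```

```bash
python3 - <<'E'
from h import *
o=get_obs();print(o['ee_pos'],o['tcp_rot'],go(.570,-.052,.108)); snap('side','s1'); p=cv2.imread('pics/s1.png'); cv2.imwrite('pics/s1c.png',cv2.resize(p[130:270,220:360],None,fx=4,fy=4,interpolation=cv2.INTER_CUBIC))
E
```

```text
[ 0.56957792 -0.05139634  0.16844237] [-1.79963602e+02 -7.91186577e-03  8.61617900e+01] [-0.006  0.005  0.604]
```

View pics/s1c.png

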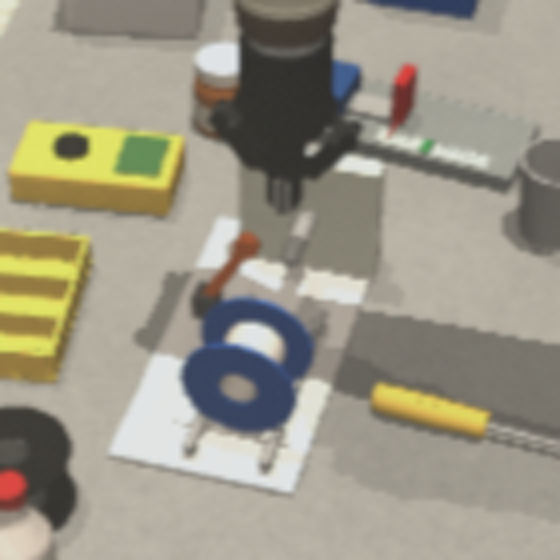

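Emit:
{"method": "servo_tool", "body": {
  "rows": [
    {"offset": [0, 0, 0.3], "yaw": 0, "claw": 1},
    {"offset": [0, 0, 0.6], "yaw": 0, "claw": 1},
    {"offset": [0, 0, 0.6], "yaw": 0, "claw": 1},
    {"offset": [0, 0, 0.6], "yaw": 0, "claw": 1}
  ]
}}

```text
time: 4.08
ee_pos: [0.571, -0.0523, 0.1105]
tcp_rot: [179.9, 0.0, 86.1]
wrist_force: [-0.0, 0.6, 0.2]
opening: 0.0007
grasp_force: 0.0
```

Emit:
{"method": "servo_tool", "body": {
  "rows": [
    {"offset": [0, 0.1, 0], "yaw": 0, "claw": 1},
    {"offset": [0, 0.2, 0], "yaw": 0, "claw": 1},
    {"offset": [0, 0.3, 0], "yaw": 0, "claw": 1},
    {"offset": [0, 0.4, 0], "yaw": 0, "claw": 1},
    {"offset": [0, 0.5, 0], "yaw": 0, "claw": 1},
    {"offset": [0, 0.58, 0], "yaw": 0, "claw": 1},
    {"offset": [0, 0.58, 0], "yaw": 0, "claw": 1},
    {"offset": [0, 0.58, 0], "yaw": 0, "claw": 1}
  ]
}}

```text
time: 5.08
ee_pos: [0.6279, -0.0566, 0.1077]
tcp_rot: [-179.9, 0.0, 86.1]
wrist_force: [-0.4, 0.0, 0.5]
opening: -0.0
grasp_force: 0.0
```

Emit:
{"method": "servo_tool", "body": {
  "rows": [
    {"offset": [0, -0.1, 0], "yaw": 0, "claw": 0.5},
    {"offset": [0, -0.3, -0.3], "yaw": 0, "claw": 0.3},
    {"offset": [0, -0.5, -0.8], "yaw": 0, "claw": 0.3},
    {"offset": [0.3, -0.5, -1], "yaw": 0, "claw": 0.3},
    {"offset": [0.8, -0.5, -1], "yaw": 0, "claw": 0.3},
    {"offset": [1, -0.5, -1], "yaw": 0, "claw": 0.3},
    {"offset": [1, -0.5, -1], "yaw": 0, "claw": 0.3}
  ]
}}

```text
time: 5.95
ee_pos: [0.5845, 0.0475, 0.208]
tcp_rot: [-180.0, 0.0, 86.2]
wrist_force: [-0.4, -0.8, 1.0]
opening: 0.0598
grasp_force: 0.0
```

```bash
python3 - <<'E'
from h import *
o=get_obs();print(o['ee_pos'],o['opening']); wsnap('w2')
E
```

```text
[0.58449019 0.04752158 0.20802801] 0.05981230541763239
```

View pics/w2.png

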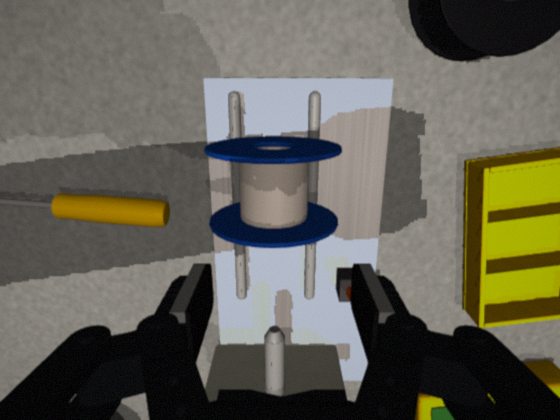

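Rails and spindle tip (275,330) are centred. Checking the retainer in the side view, then the moves for the push.

```bash
python3 - <<'E'
from h import *
print('spindle tip',wt('w2',275,332,.07),'rails',wt('w2',235,94,.025),wt('w2',314,94,.025),wt('w2',240,297,.025),wt('w2',310,297,.025))
for n in('side','top'):
    p,d=snap(n,'r_'+n)
    h=cv2.cvtColor(p,cv2.COLOR_RGB2HSV); m=(h[...,0]<16)&(h[...,1]>150)&(h[...,2]>60)
    i=camera_info(n);T=np.array(i['cam_to_world']);v,u=np.nonzero(m);D=d[v,u]
    P=np.c_[(u-i['cx'])/i['fx']*D,-(v-i['cy'])/i['fy']*D,-D]@T[:3,:3].T+T[:3,3]
    P=P[(abs(P[:,0]-.62)<.08)&(abs(P[:,1]+.05)<.05)]
    print(n,P[np.argsort(-P[:,2])][::8].round(3))
print(go(.580,.118,.208))
E
```

```text
spindle tip [ 0.5714 -0.0716  0.07  ] rails [0.5527 0.1237 0.025 ] [0.616  0.1194 0.025 ] [ 0.5372 -0.0638  0.025 ] [ 0.6048 -0.0684  0.025 ]
side []
top [[ 0.645 -0.06   0.115]
 [ 0.653 -0.061  0.108]
 [ 0.642 -0.06   0.087]]
[ 0.718 -0.097  0.   ]
```

Emit:
{"method": "servo_tool", "body": {
  "rows": [
    {"offset": [0.4, -0.06, 0], "yaw": 0, "claw": 0.47},
    {"offset": [0.72, -0.06, 0], "yaw": 0, "claw": 0.47},
    {"offset": [0.72, -0.06, 0.3], "yaw": 0, "claw": 0.47},
    {"offset": [0.72, -0.06, 0.7], "yaw": 0, "claw": 0.47},
    {"offset": [0.72, -0.06, 1], "yaw": 0, "claw": 0.47},
    {"offset": [0.72, -0.06, 1], "yaw": 0, "claw": 0.47}
  ]
}}

```text
time: 6.85
ee_pos: [0.5827, 0.1175, 0.1059]
tcp_rot: [-179.7, 0.1, 86.0]
wrist_force: [-0.1, -0.0, -0.2]
opening: 0.0451
grasp_force: 0.0
```

Emit:
{"method": "servo_tool", "body": {
  "rows": [
    {"offset": [0, 0, 0.15], "yaw": 0, "claw": 0.47},
    {"offset": [0, 0, 0.3], "yaw": 0, "claw": 0.47},
    {"offset": [0, 0, 0.3], "yaw": 0, "claw": 0.47},
    {"offset": [0, 0, 0.3], "yaw": 0, "claw": 0.47}
  ]
}}

```text
time: 7.35
ee_pos: [0.5842, 0.1189, 0.0787]
tcp_rot: [180.0, -0.0, 86.1]
wrist_force: [0.1, -0.0, 0.3]
opening: 0.0452
grasp_force: 0.0
```

```bash
python3 - <<'E'
from h import *
o=get_obs();print(o['ee_pos'],o['opening']); wsnap('w3')
E
```

```text
[0.58416667 0.11890854 0.07873924] 0.04520906162182976
```

View pics/w3.png

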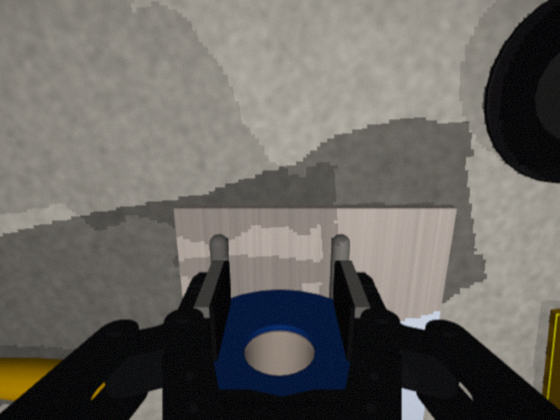

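Emit:
{"method": "servo_tool", "body": {
  "rows": [
    {"offset": [-0.1, 0, 0], "yaw": 0, "claw": 0.47},
    {"offset": [-0.2, 0, 0], "yaw": 0, "claw": 0.47},
    {"offset": [-0.3, 0, 0], "yaw": 0, "claw": 0.47},
    {"offset": [-0.4, 0, 0], "yaw": 0, "claw": 0.47},
    {"offset": [-0.5, 0, 0], "yaw": 0, "claw": 0.47},
    {"offset": [-0.6, 0, 0], "yaw": 0, "claw": 0.47},
    {"offset": [-0.7, 0, 0], "yaw": 0, "claw": 0.47},
    {"offset": [-0.8, 0, 0], "yaw": 0, "claw": 0.47},
    {"offset": [-0.9, 0, 0], "yaw": 0, "claw": 0.47},
    {"offset": [-1, 0, 0], "yaw": 0, "claw": 0.47},
    {"offset": [-1, 0, 0], "yaw": 0, "claw": 0.47}
  ]
}}

```text
time: 8.78
ee_pos: [0.5768, 0.0181, 0.0779]
tcp_rot: [-180.0, 0.0, 86.0]
wrist_force: [0.4, 0.4, -1.4]
opening: 0.045
grasp_force: 0.0
```

```bash
python3 - <<'E'
from h import *
o=get_obs();print(o['ee_pos'],o['opening']); wsnap('w4');snap('side','s4')
p=cv2.imread('pics/s4.png');q=cv2.imread('pics/w4.png');a=cv2.resize(p[130:270,220:360],(420,420),interpolation=cv2.INTER_CUBIC)
cv2.imwrite('pics/s4c.png',cv2.hconcat([a,q[:,90:470]]))
E
```

```text
[0.57677396 0.01807447 0.07792753] 0.045027358343662525
```

View pics/s4c.png

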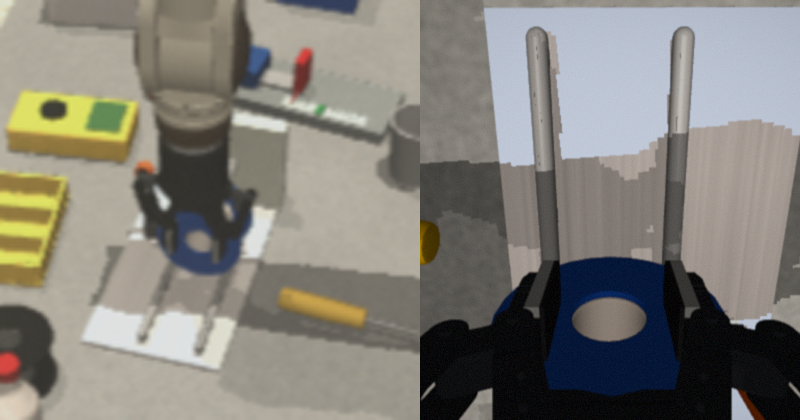

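The fingers push the reel squarely, with its hole centred at (608,320) between them. Continuing.

Emit:
{"method": "servo_tool", "body": {
  "rows": [
    {"offset": [-0.1, 0, 0], "yaw": 0, "claw": 0.47},
    {"offset": [-0.2, 0, 0], "yaw": 0, "claw": 0.47},
    {"offset": [-0.3, 0, 0], "yaw": 0, "claw": 0.47},
    {"offset": [-0.4, 0, 0], "yaw": 0, "claw": 0.47},
    {"offset": [-0.4, 0, 0], "yaw": 0, "claw": 0.47}
  ]
}}

```text
time: 9.5
ee_pos: [0.5743, -0.0219, 0.0783]
tcp_rot: [-180.0, 0.0, 86.0]
wrist_force: [0.2, 0.4, -0.3]
opening: 0.0452
grasp_force: 0.0
```

Emit:
{"method": "servo_tool", "body": {
  "rows": [
    {"offset": [-0.1, 0, 0], "yaw": 0, "claw": 0.47},
    {"offset": [-0.2, 0, 0], "yaw": 0, "claw": 0.47},
    {"offset": [-0.3, 0, 0], "yaw": 0, "claw": 0.47},
    {"offset": [-0.36, 0, 0], "yaw": 0, "claw": 0.47},
    {"offset": [-0.36, 0, 0], "yaw": 0, "claw": 0.47}
  ]
}}

```text
time: 10.12
ee_pos: [0.5719, -0.0573, 0.0783]
tcp_rot: [-180.0, 0.0, 86.0]
wrist_force: [-0.2, -0.3, -0.4]
opening: 0.0451
grasp_force: 0.0
```

Emit:
{"method": "servo_tool", "body": {
  "rows": [
    {"offset": [-0.02, 0, 0], "yaw": 0, "claw": 0.47},
    {"offset": [-0.04, 0, 0], "yaw": 0, "claw": 0.47},
    {"offset": [-0.05, 0, 0], "yaw": 0, "claw": 0.47},
    {"offset": [-0.05, 0, 0], "yaw": 0, "claw": 0.47}
  ]
}}

```text
time: 10.62
ee_pos: [0.5716, -0.0617, 0.0783]
tcp_rot: [180.0, 0.0, 86.1]
wrist_force: [0.5, 0.5, 0.8]
opening: 0.0453
grasp_force: 0.0
```

Emit:
{"method": "servo_tool", "body": {
  "rows": [
    {"offset": [-0.02, 0, 0], "yaw": 0, "claw": 0.47},
    {"offset": [-0.04, 0, 0], "yaw": 0, "claw": 0.47},
    {"offset": [-0.04, 0, 0], "yaw": 0, "claw": 0.47}
  ]
}}

```text
time: 11.0
ee_pos: [0.5715, -0.0643, 0.0784]
tcp_rot: [180.0, -0.2, 86.1]
wrist_force: [0.6, 11.6, 0.9]
opening: 0.0455
grasp_force: 0.0
```

Emit:
{"method": "servo_tool", "body": {
  "rows": [
    {"offset": [-0.02, 0, 0], "yaw": 0, "claw": 0.47},
    {"offset": [-0.02, 0, 0], "yaw": 0, "claw": 0.47}
  ]
}}

```text
time: 11.25
ee_pos: [0.5714, -0.0643, 0.0785]
tcp_rot: [180.0, -0.4, 86.2]
wrist_force: [1.5, 22.9, 2.0]
opening: 0.045
grasp_force: 0.0
```

```bash
python3 - <<'E'
from h import *
o=get_obs();print(o['ee_pos'],o['wrist_force']); wsnap('w5')
E
```

```text
[ 0.5714488 -0.0643295  0.07848  ] [ 1.47041482 22.85473429  1.96931665]
```

View pics/w5.png

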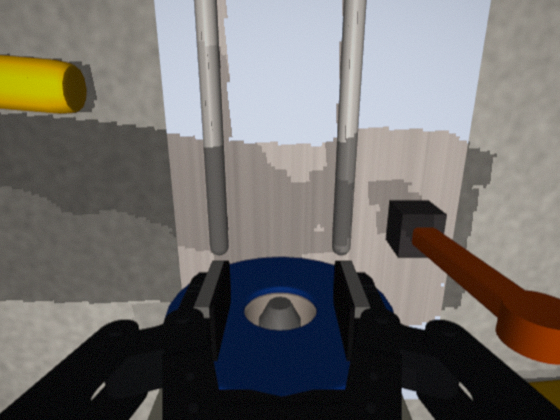

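The reel is past the rail ends (220,250)/(342,250), the spindle nose shows in its hole at (280,310), and a firm stop was felt. Backing off and measuring.

Emit:
{"method": "servo_tool", "body": {
  "rows": [
    {"offset": [0.2, 0, 0], "yaw": 0, "claw": 0.47},
    {"offset": [0.5, 0, 0], "yaw": 0, "claw": 0.47},
    {"offset": [0.8, 0, 0], "yaw": 0, "claw": 0.8},
    {"offset": [0.8, 0, -0.3], "yaw": 0, "claw": 1},
    {"offset": [0.8, 0, -0.8], "yaw": 0, "claw": 1},
    {"offset": [0.8, 0, -1], "yaw": 0, "claw": 1},
    {"offset": [0.8, 0, -1], "yaw": 0, "claw": 1}
  ]
}}

```text
time: 12.18
ee_pos: [0.5774, 0.0123, 0.1798]
tcp_rot: [179.8, 0.0, 86.1]
wrist_force: [0.1, -0.9, -0.7]
opening: -0.0
grasp_force: 0.0
```

```bash
python3 - <<'E'
from h import *
o=get_obs();print(o['ee_pos'],o['wrist_force']); wsnap('w6')
p=cv2.imread('pics/w6.png');h=cv2.cvtColor(p,cv2.COLOR_BGR2HSV)
i=camera_info('top');q,d=snap('top','t6')
def cloud(q,d,T):
    h=cv2.cvtColor(q,cv2.COLOR_RGB2HSV);m=(h[...,0]>105)&(h[...,0]<125)&(h[...,1]>130)&(d>0)
    v,u=np.nonzero(m);D=d[v,u];return np.c_[(u-i['cx'])/i['fx']*D,-(v-i['cy'])/i['fy']*D,-D]@T[:3,:3].T+T[:3,3]
def loc(P):
    a=np.radians(-3.8);c=P[:,:2]-[.572,-.007];return np.c_[c[:,0]*np.cos(a)+c[:,1]*np.sin(a),-c[:,0]*np.sin(a)+c[:,1]*np.cos(a),P[:,2]]
i=camera_info('wrist');A=np.eye(4);A[:3,:3]=Ro.from_euler('xyz',o['tcp_rot'],degrees=True).as_matrix();A[:3,3]=o['ee_pos']
for n,P in[('wrist',cloud(p[:,:,::-1],np.load('pics/w6.npy'),A@np.array(i['hand_eye'])))]:
    L=loc(P);L=L[(abs(L[:,0])<.06)&(L[:,1]<.0)&(L[:,1]>-.12)];print(n,len(L),np.percentile(L,[1,10,50,90,99],0).round(3))
i=camera_info('top');L=loc(cloud(q,d,np.array(i['cam_to_world'])));L=L[(abs(L[:,0])<.06)&(L[:,1]<.05)&(L[:,1]>-.135)];print(len(L),np.percentile(L,[1,10,50,90,99],0).round(3) if len(L) else '')
E
```

```text
[0.57740246 0.01229227 0.17982237] [ 0.12814978 -0.88113101 -0.66862298]
wrist 996 [[-0.045 -0.071  0.03 ]
 [-0.041 -0.069  0.038]
 [-0.028 -0.068  0.055]
 [ 0.047 -0.068  0.07 ]
 [ 0.051 -0.067  0.111]]
14 [[-0.025 -0.128  0.097]
 [-0.02  -0.127  0.098]
 [-0.005 -0.126  0.105]
 [ 0.012 -0.125  0.109]
 [ 0.016 -0.125  0.109]]
```

View pics/w6.png

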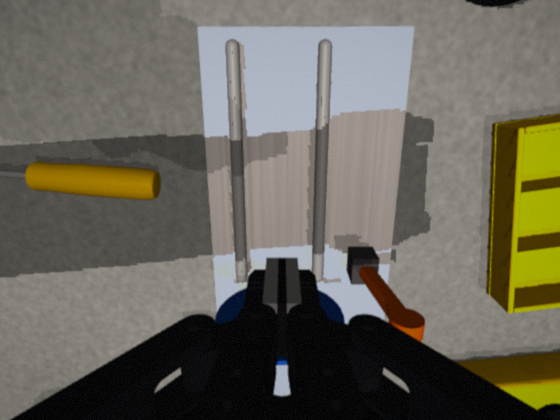

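Emit:
{"method": "servo_tool", "body": {
  "rows": [
    {"offset": [0, 0.5, 0], "yaw": 0, "claw": 1},
    {"offset": [0, 1, 0], "yaw": 0, "claw": 1},
    {"offset": [-0.3, 1, 0], "yaw": 0, "claw": 1},
    {"offset": [-0.62, 1, 0], "yaw": 0, "claw": 1},
    {"offset": [-0.62, 1, 0], "yaw": 0, "claw": 1}
  ]
}}

```text
time: 12.9
ee_pos: [0.6715, -0.0585, 0.1759]
tcp_rot: [-179.8, 0.0, 85.9]
wrist_force: [0.3, -0.4, -1.2]
opening: 0.0
grasp_force: 0.0
```

Emit:
{"method": "servo_tool", "body": {
  "rows": [
    {"offset": [0, 0.17, 0], "yaw": 0, "claw": 1},
    {"offset": [0, 0.17, 0.4], "yaw": 0, "claw": 1},
    {"offset": [0, 0.17, 0.77], "yaw": 0, "claw": 1},
    {"offset": [0, 0.17, 0.77], "yaw": 0, "claw": 1},
    {"offset": [0, 0.17, 0.77], "yaw": 0, "claw": 1}
  ]
}}

```text
time: 13.52
ee_pos: [0.6894, -0.0573, 0.1025]
tcp_rot: [179.9, -0.0, 86.1]
wrist_force: [0.6, 0.5, 0.9]
opening: -0.0003
grasp_force: 0.0
```

```bash
python3 - <<'E'
from h import *
o=get_obs();print(o['ee_pos'],o['tcp_rot'],o['wrist_force']); wsnap('w7')
p=cv2.imread('pics/w7.png');h=cv2.cvtColor(p,cv2.COLOR_BGR2HSV);d=np.load('pics/w7.npy')
m=(h[...,0]<14)&(h[...,1]>170)&(h[...,2]>60);v,u=np.nonzero(m)
P=np.array([wt('w7',a,b) for a,b in list(zip(u,v))[::15]]);P=P[(P[:,2]>.07)&(P[:,0]>.58)]
print(np.percentile(P,[2,50,98],0).round(3))
E
```

```text
[ 0.68936908 -0.05729051  0.10248126] [ 1.79949585e+02 -3.07152913e-03  8.60892383e+01] [0.62921259 0.48684964 0.88499698]
[[ 0.646 -0.059  0.072]
 [ 0.653 -0.055  0.099]
 [ 0.665 -0.054  0.111]]
```

Emit:
{"method": "servo_tool", "body": {
  "rows": [
    {"offset": [0, -0.1, 0], "yaw": 0, "claw": 1},
    {"offset": [0, -0.2, 0], "yaw": 0, "claw": 1},
    {"offset": [0, -0.3, 0], "yaw": 0, "claw": 1},
    {"offset": [0, -0.4, 0], "yaw": 0, "claw": 1},
    {"offset": [0, -0.5, 0], "yaw": 0, "claw": 1},
    {"offset": [0, -0.58, 0], "yaw": 0, "claw": 1},
    {"offset": [0, -0.62, 0], "yaw": 0, "claw": 1},
    {"offset": [0, -0.62, 0], "yaw": 0, "claw": 1}
  ]
}}

```text
time: 14.58
ee_pos: [0.627, -0.0535, 0.1014]
tcp_rot: [-180.0, 0.0, 86.1]
wrist_force: [-0.1, 0.2, 0.0]
opening: 0.0002
grasp_force: 0.0
```

Emit:
{"method": "servo_tool", "body": {
  "rows": [
    {"offset": [0, -0.02, 0], "yaw": 0, "claw": 1},
    {"offset": [0, -0.04, 0], "yaw": 0, "claw": 1},
    {"offset": [0, -0.04, 0], "yaw": 0, "claw": 1}
  ]
}}

```text
time: 14.95
ee_pos: [0.6232, -0.0532, 0.1012]
tcp_rot: [-180.0, 0.0, 86.1]
wrist_force: [1.5, -0.0, 0.1]
opening: 0.0
grasp_force: 0.3
```

Emit:
{"method": "servo_tool", "body": {
  "rows": [
    {"offset": [0, -0.02, 0], "yaw": 0, "claw": 1},
    {"offset": [0, -0.04, 0], "yaw": 0, "claw": 1},
    {"offset": [0, -0.04, 0], "yaw": 0, "claw": 1}
  ]
}}

```text
time: 15.32
ee_pos: [0.6201, -0.053, 0.1016]
tcp_rot: [179.9, 0.0, 86.1]
wrist_force: [5.1, -1.1, -2.6]
opening: -0.0001
grasp_force: 2.5
```

Emit:
{"method": "servo_tool", "body": {
  "rows": [
    {"offset": [0, -0.02, 0], "yaw": 0, "claw": 1},
    {"offset": [0, -0.02, 0], "yaw": 0, "claw": 1}
  ]
}}

```text
time: 15.58
ee_pos: [0.6195, -0.053, 0.1019]
tcp_rot: [179.7, 0.0, 86.1]
wrist_force: [12.5, -1.4, -4.6]
opening: 0.0003
grasp_force: 5.1
```

Emit:
{"method": "servo_tool", "body": {
  "rows": [
    {"offset": [0, 0.1, 0], "yaw": 0, "claw": 1},
    {"offset": [0, 0.2, 0], "yaw": 0, "claw": 1},
    {"offset": [0, 0.2, -0.4], "yaw": 0, "claw": 1},
    {"offset": [0, 0.2, -0.8], "yaw": 0, "claw": 1},
    {"offset": [0.5, 0.2, -1], "yaw": 0, "claw": 1},
    {"offset": [1, 0.2, -1], "yaw": 0, "claw": 1},
    {"offset": [1, 0.2, -1], "yaw": 0, "claw": 1}
  ]
}}

```text
time: 16.45
ee_pos: [0.6443, 0.0487, 0.2011]
tcp_rot: [-180.0, -0.0, 86.3]
wrist_force: [1.0, -0.8, -0.1]
opening: 0.0003
grasp_force: 0.0
```

```bash
python3 - <<'E'
from h import *
o=get_obs();print(o['ee_pos'],o['tcp_rot']); wsnap('w8')
p=cv2.imread('pics/w8.png');h=cv2.cvtColor(p,cv2.COLOR_BGR2HSV)
m=(h[...,0]<14)&(h[...,1]>170)&(h[...,2]>60);v,u=np.nonzero(m)
P=np.array([wt('w8',a,b) for a,b in list(zip(u,v))[::8]]);P=P[(P[:,0]>.55)&(P[:,2]<.15)]
print(np.percentile(P,[2,50,98],0).round(3)); T=P[P[:,2]>.08]; print(T.mean(0) if len(T) else 0)
E
```

```text
[0.64430489 0.04867315 0.20110079] [-1.79964893e+02 -2.33218855e-02  8.62772708e+01]Traceback (most recent call last):
  File "<stdin>", line 5, in <module>
IndexError: too many indices for array: array is 1-dimensional, but 2 were indexed
```

The retainer met its stop exactly where 0.62 rad is expected (12 N felt, tip at local x≈25 mm). Moving to the tension unit.

Emit:
{"method": "servo_tool", "body": {
  "rows": [
    {"offset": [-0.5, -0.1, 0], "yaw": 0.02, "claw": 1},
    {"offset": [-1, -0.2, 0], "yaw": 0.04, "claw": 1},
    {"offset": [-1, -0.2, 0], "yaw": 0.04, "claw": 1}
  ]
}}

```text
time: 16.88
ee_pos: [0.6164, -0.0568, 0.2013]
tcp_rot: [-180.0, 0.0, 78.6]
wrist_force: [0.3, 0.7, -0.8]
opening: -0.0004
grasp_force: 0.0
```

Emit:
{"method": "servo_tool", "body": {
  "rows": [
    {"offset": [-0.5, -0.1, 0], "yaw": 0, "claw": 1},
    {"offset": [-1, -0.2, 0], "yaw": 0, "claw": 1},
    {"offset": [-1, -0.2, 0], "yaw": 0, "claw": 1}
  ]
}}

```text
time: 17.25
ee_pos: [0.5773, -0.15, 0.2013]
tcp_rot: [-180.0, 0.0, 78.7]
wrist_force: [1.0, -0.2, -0.2]
opening: -0.0
grasp_force: 0.0
```

Emit:
{"method": "servo_tool", "body": {
  "rows": [
    {"offset": [-0.5, -0.1, 0], "yaw": 0, "claw": 1},
    {"offset": [-1, -0.2, 0], "yaw": 0, "claw": 1},
    {"offset": [-1, -0.2, 0], "yaw": 0, "claw": 1},
    {"offset": [-1, -0.2, 0], "yaw": 0, "claw": 1}
  ]
}}

```text
time: 17.75
ee_pos: [0.5397, -0.2409, 0.2011]
tcp_rot: [-180.0, -0.0, 78.9]
wrist_force: [-0.2, 0.7, 0.0]
opening: -0.0001
grasp_force: 0.0
```

```bash
python3 - <<'E'
from h import *
o=get_obs();print(o['ee_pos'],o['tcp_rot'],go(.536,-.368,.2)); wsnap('w9')
snap('side','s9'); p=cv2.imread('pics/s9.png');q=cv2.imread('pics/w9.png');a=cv2.resize(p[130:270,230:370],(420,420),interpolation=cv2.INTER_CUBIC)
cv2.imwrite('pics/s9c.png',cv2.hconcat([a,q[:,90:470]]))
E
```

```text
[ 0.53973881 -0.24088872  0.20109522] [-1.79982717e+02 -2.79504360e-02  7.88644036e+01] [-1.254  0.209  0.01 ]
```

View pics/s9c.png

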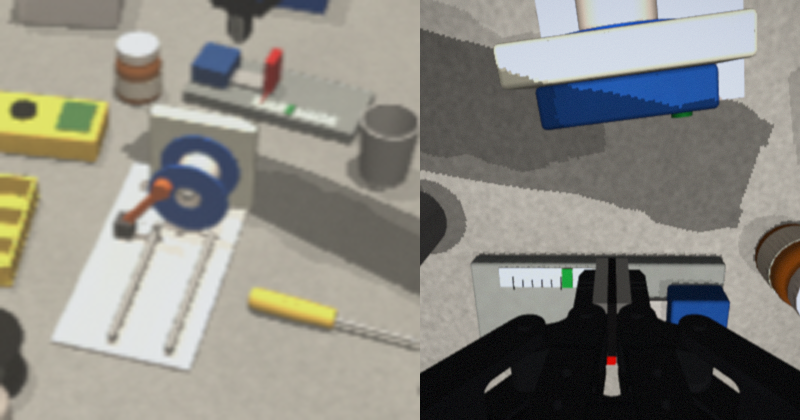

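The reel sits home with the retainer across it. In the wrist view the gauge's +y edge runs (472,263) to (724,260) and the band is at (567,278). I'll refine the gauge pose.

```bash
python3 - <<'E'
from h import *
A,B=wt('w9',142,262,.02),wt('w9',393,259,.02); print(A,B)
u=(B-A)[:2];u/=np.linalg.norm(u);print('ang',np.degrees(np.arctan2(u[1],u[0])))
n=np.array([-u[1],u[0]]);c=(A+B)[:2]/2-.05*n;print('centre',c)
b=wt('w9',237,278,.022);print('band',b,'local x',(b[:2]-c)@u,'slide',.010-(b[:2]-c)@u)
for nm,c2,an in[('top',np.array([.4985,-.3609]),-11)]:
    u2=np.array([np.cos(np.radians(an)),np.sin(np.radians(an))]);print('top band slide',.010-(np.array([.4772,-.3218])-c2)@u2, .010-(b[:2]-c2)@u2)
h=cv2.cvtColor(cv2.imread('pics/t0.png')[165:290,255:450],cv2.COLOR_BGR2HSV)
g=(h[...,0]>50)&(h[...,0]<75)&(h[...,1]>130);v,uu=np.nonzero(g);k=(uu>140);print('green',(uu[k].mean()+255,v[k].mean()+165),w('top','t0',uu[k].mean()+255,v[k].mean()+165,.022))
E
```

```text
[ 0.3985 -0.2896  0.02  ] [ 0.6275 -0.3318  0.02  ]
ang -10.441296173539861
centre [ 0.5039386  -0.35987206]
band [ 0.4816 -0.3221  0.022 ] local x -0.02881405137824294 slide 0.03881405137824294
top band slide 0.03836929072665814 0.033992888420875486
green (np.float64(409.375), np.float64(243.375)) [ 0.4764 -0.3226  0.022 ]
```

Emit:
{"method": "servo_tool", "body": {
  "rows": [
    {"offset": [-0.5, 0.13, 0], "yaw": 0, "claw": 1},
    {"offset": [-1, 0.26, 0], "yaw": 0, "claw": 1},
    {"offset": [-1, 0.26, 0.2], "yaw": 0, "claw": 1},
    {"offset": [-1, 0.26, 0.4], "yaw": 0, "claw": 1},
    {"offset": [-1, 0.26, 0.4], "yaw": 0, "claw": 1}
  ]
}}

```text
time: 18.48
ee_pos: [0.5456, -0.3431, 0.1595]
tcp_rot: [-179.8, -0.1, 78.9]
wrist_force: [0.4, -1.1, -0.6]
opening: -0.0003
grasp_force: 0.0
```

Emit:
{"method": "servo_tool", "body": {
  "rows": [
    {"offset": [-0.24, 0, 0], "yaw": 0, "claw": 1},
    {"offset": [-0.24, 0, 0.2], "yaw": 0, "claw": 1},
    {"offset": [-0.24, 0, 0.4], "yaw": 0, "claw": 1},
    {"offset": [-0.24, 0, 0.6], "yaw": 0, "claw": 1},
    {"offset": [-0.24, 0, 0.8], "yaw": 0, "claw": 1},
    {"offset": [-0.24, 0, 0.99], "yaw": 0, "claw": 1},
    {"offset": [-0.24, 0, 0.99], "yaw": 0, "claw": 1},
    {"offset": [-0.24, 0, 0.99], "yaw": 0, "claw": 1}
  ]
}}

```text
time: 19.48
ee_pos: [0.5413, -0.3682, 0.063]
tcp_rot: [180.0, 0.0, 78.9]
wrist_force: [-0.4, -0.7, -0.1]
opening: 0.0
grasp_force: 0.0
```

Emit:
{"method": "servo_tool", "body": {
  "rows": [
    {"offset": [0, -0.03, 0], "yaw": 0, "claw": 1},
    {"offset": [0, -0.06, 0], "yaw": 0, "claw": 1},
    {"offset": [0, -0.09, 0], "yaw": 0, "claw": 1},
    {"offset": [0, -0.12, 0], "yaw": 0, "claw": 1},
    {"offset": [0, -0.12, 0], "yaw": 0, "claw": 1}
  ]
}}

```text
time: 20.1
ee_pos: [0.5293, -0.3658, 0.0627]
tcp_rot: [180.0, 0.0, 78.9]
wrist_force: [1.3, 0.9, 1.6]
opening: -0.0
grasp_force: 0.9
```

Emit:
{"method": "servo_tool", "body": {
  "rows": [
    {"offset": [0, -0.06, 0], "yaw": 0, "claw": 1},
    {"offset": [0, -0.12, 0], "yaw": 0, "claw": 1},
    {"offset": [0, -0.18, 0], "yaw": 0, "claw": 1},
    {"offset": [0, -0.24, 0], "yaw": 0, "claw": 1},
    {"offset": [0, -0.3, 0], "yaw": 0, "claw": 1},
    {"offset": [0, -0.33, 0], "yaw": 0, "claw": 1},
    {"offset": [0, -0.33, 0], "yaw": 0, "claw": 1}
  ]
}}

```text
time: 20.98
ee_pos: [0.4967, -0.3592, 0.0626]
tcp_rot: [180.0, -0.0, 78.9]
wrist_force: [5.5, 0.5, 4.2]
opening: 0.0001
grasp_force: 2.5
```

```bash
python3 - <<'E'
from h import *
o=get_obs();print(o['ee_pos'],o['wrist_force']); wsnap('w10');snap('top','t10')
p=cv2.imread('pics/t10.png');q=cv2.imread('pics/w10.png')
cv2.imwrite('pics/c10.png',cv2.hconcat([q[:,90:470],cv2.resize(p[190:290,380:480],(420,420),interpolation=cv2.INTER_CUBIC)]))
h=cv2.cvtColor(q,cv2.COLOR_BGR2HSV)
for nm,m in[('g',(h[...,0]>50)&(h[...,0]<75)&(h[...,1]>130)),('r',((h[...,0]<6)|(h[...,0]>174))&(h[...,1]>170)&(h[...,2]>60))]:
    n,l,s,c=cv2.connectedComponentsWithStats(m.astype('uint8'))
    print(nm,[(s[k].tolist(),c[k].round(1).tolist()) for k in range(1,n) if s[k][4]>15])
E
```

```text
[ 0.49673329 -0.35922205  0.06256374] [5.45087716 0.53052919 4.18529607]
g [([223, 172, 21, 42, 631], [232.2, 191.0])]
r [([204, 181, 48, 143, 3349], [228.8, 274.2])]
```

View pics/c10.png

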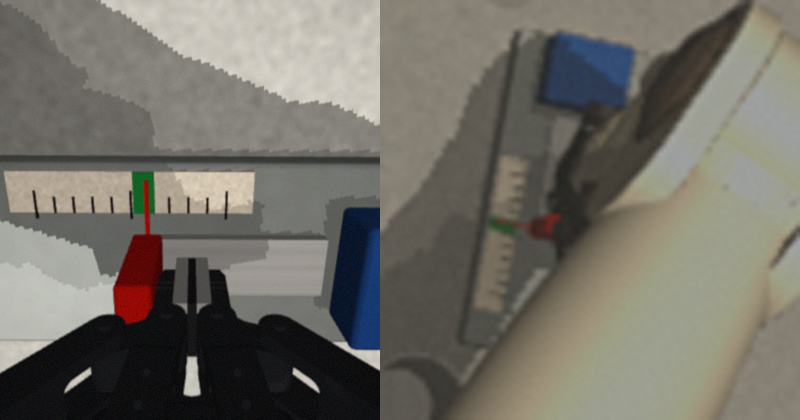

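The pointer (147) is inside the band (133–154), about 2 mm short of its middle (143). Pull 2 mm more and hold.

Emit:
{"method": "servo_tool", "body": {
  "rows": [
    {"offset": [0, -0.02, 0], "yaw": 0, "claw": 1},
    {"offset": [0, -0.02, 0], "yaw": 0, "claw": 1},
    {"offset": [0, -0.02, 0], "yaw": 0, "claw": 1},
    {"offset": [0, -0.02, 0], "yaw": 0, "claw": 1},
    {"offset": [0, -0.02, 0], "yaw": 0, "claw": 1},
    {"offset": [0, -0.02, 0], "yaw": 0, "claw": 1},
    {"offset": [0, -0.02, 0], "yaw": 0, "claw": 1},
    {"offset": [0, -0.02, 0], "yaw": 0, "claw": 1},
    {"offset": [0, -0.02, 0], "yaw": 0, "claw": 1},
    {"offset": [0, -0.02, 0], "yaw": 0, "claw": 1},
    {"offset": [0, -0.02, 0], "yaw": 0, "claw": 1},
    {"offset": [0, -0.02, 0], "yaw": 0, "claw": 1}
  ]
}}

```text
time: 22.58
ee_pos: [0.4951, -0.3589, 0.0626]
tcp_rot: [180.0, -0.0, 78.9]
wrist_force: [4.5, 1.4, 3.4]
opening: -0.0003
grasp_force: 2.5
```

```bash
python3 - <<'E'
from h import *
o=get_obs();print(o['ee_pos'],o['wrist_force']); wsnap('w11')
q=cv2.imread('pics/w11.png')
h=cv2.cvtColor(q,cv2.COLOR_BGR2HSV)
g=(h[...,0]>50)&(h[...,0]<75)&(h[...,1]>130);r=((h[...,0]<6)|(h[...,0]>174))&(h[...,1]>150)&(h[...,2]>60)
v,u=np.nonzero(g);print('band',u.min(),u.max());v,u=np.nonzero(r);k=(v<205);print('pointer',u[k].min(),u[k].max(),u[k].mean())
E
```

```text
[ 0.49505615 -0.35887312  0.06255092] [4.46719057 1.4046168  3.35359113]
band 85 516
pointer 234 237 235.63953488372093
```

Pointer at 236 in a band centred near 236, held 1.5 s. Letting it go back in.

Emit:
{"method": "servo_tool", "body": {
  "rows": [
    {"offset": [0, 0.06, 0], "yaw": 0, "claw": 1},
    {"offset": [0, 0.12, 0], "yaw": 0, "claw": 1},
    {"offset": [0, 0.18, 0], "yaw": 0, "claw": 1},
    {"offset": [0, 0.24, 0], "yaw": 0, "claw": 1},
    {"offset": [0, 0.3, 0], "yaw": 0, "claw": 1},
    {"offset": [0, 0.36, 0], "yaw": 0, "claw": 1},
    {"offset": [0, 0.42, 0], "yaw": 0, "claw": 1},
    {"offset": [0, 0.46, 0], "yaw": 0, "claw": 1},
    {"offset": [0, 0.46, 0], "yaw": 0, "claw": 1},
    {"offset": [0, 0.46, -0.4], "yaw": 0, "claw": 1},
    {"offset": [0, 0.46, -0.9], "yaw": 0, "claw": 1},
    {"offset": [0, 0.46, -1], "yaw": 0, "claw": 1}
  ]
}}

```text
time: 24.12
ee_pos: [0.5408, -0.3685, 0.1665]
tcp_rot: [179.7, 0.1, 78.9]
wrist_force: [0.1, 0.4, 0.3]
opening: 0.0004
grasp_force: 0.0
```

Emit:
{"method": "servo_tool", "body": {
  "rows": [
    {"offset": [0.5, 0, 0], "yaw": 0, "claw": 1},
    {"offset": [1, 0, 0], "yaw": 0, "claw": 1},
    {"offset": [1, 0, 0], "yaw": 0, "claw": 1},
    {"offset": [1, 0, 0], "yaw": 0, "claw": 1}
  ]
}}

```text
time: 24.62
ee_pos: [0.5591, -0.2697, 0.1618]
tcp_rot: [-180.0, 0.0, 78.9]
wrist_force: [-0.2, -0.0, 0.6]
opening: -0.0001
grasp_force: 0.0
```

```bash
python3 - <<'E'
from h import *
o=get_obs();print(o['time'],o['ee_pos'],o['wrist_force'])
def red(q):
    h=cv2.cvtColor(q[130:190,280:340],cv2.COLOR_RGB2HSV);m=((h[...,0]<6)|(h[...,0]>174))&(h[...,1]>150);v,u=np.nonzero(m);return len(u),u.mean()+280,v.mean()+130
q,d=snap('side','s12');print(red(q),red(cv2.imread('pics/s9.png')[:,:,::-1]))
a=cv2.imread('pics/s9.png');print('winder diff',np.abs(a[160:270,245:320].astype(int)-q[160:270,245:320,::-1]).mean())
E
```

```text
24.625 [ 0.55908894 -0.26969619  0.16183561] [-0.16979258 -0.04118519  0.60967107]
(14, np.float64(320.85714285714283), np.float64(149.07142857142858)) (14, np.float64(320.85714285714283), np.float64(149.07142857142858))
winder diff 1.7075959595959596
```

The tab is back at its rest position and the winder is unchanged. Handing in.

```bash
python3 -c "
from workcell import *
print(job_done())"
```

```text
the job is handed in; nothing more can be done
None
```

The job is handed in, with no verdict shown: the reel is home against the back plate with the retainer across it at its stop, and the tab was held in the green band for about 1.5 s, then went back in.

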